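Check a splined shaft with the GO ring gauge

TASK

Check the splined shaft that stands in the chuck with the GO spline ring gauge, which is the thicker, plain ring of the two in the wooden gauge tray: set it on the end of the shaft, rock it to and fro about the shaft under light hand pressure until the splines mesh, and slide it down until it rests fully home on the shaft's shoulder. Then draw it off and lay it back flat in the pocket it came from. A gauge is never forced or dropped, and the NOT GO ring, the calliper and the reference sphere stay where they are.

Things in the scene. Friction and masses are not known exactly. Their poses are not given: they have to be found in the camera images.
- go_ring: GO spline ring gauge: plain bright steel ring, outside diameter 56, 24 thick, 0.25 to 0.43 kg. Origin: centre of its underside, z up its axis. Through bore with 6 straight grooves 7 wide, one centred on the ring's x axis, then every 60 degrees; bore diameter 24.2 between the grooves, 29.2 at their floors. Starts flat in either pocket of the tray, 18 proud of it.
- not_go_ring: NOT GO ring gauge, not used here: steel ring of the same outside diameter 56 but only 14 thick, with a turned groove round its rim. Origin: centre of its underside. It lies in the other pocket of the tray, 8 mm proud. Leave it there.
- tray: Wooden gauge tray, fixed to the plate, 100 (x) by 200 (y) by 20 high. Origin: centre of its underside. Two round pockets of diameter 62, 6 deep (floor 14 above the tray's underside), at y = -46 and +46 in the tray's frame, x = 0. A grasp that closes along the tray's x axis keeps clear of the neighbour ring.
- chuck: Three-jaw chuck standing on the plate, fixed: steel, 140 in diameter at its foot, 125 above, jaws up to 81 high. Origin: centre of its underside, on the shaft's axis; z up. It grips the splined shaft upright and so tightly that the shaft does not turn or move.
- shaft_shoulder (a point): Point on the shaft's axis at its shoulder (collar of diameter 40, 120 above the plate), on which the ring's underside rests when home. The shaft is clamped at an unknown angle that differs every time: these axes are the chuck's and do not tell it. The ring drops in only within 2 degrees of a mesh (1 mm play in width): turn it up to 60 degrees under light pressure and feel for the drop.
- shaft_end (a point): Centre of the shaft's upper end face, 154 above the plate, 34 above the shoulder. The top 8 mm are a round pilot of diameter 22 with a 2 mm end chamfer, over which the ring's bore drops freely; below it the spline begins.
- spline_top (a point): Point on the shaft's axis at the spline's upper end, 26 above the shoulder, 8 below the shaft's end. The spline runs from here to the shoulder: root diameter 23, outside 28, 6 straight teeth 6 wide every 60 degrees. Their upper 2.5 mm are chamfered towards the axis only; the flanks are square, so an unmeshed ring stops with its underside 0 to 2 mm below this point.
- calliper: Digital calliper lying on the plate between tray and chuck, 230 long, 12 high. Origin: near its middle, on the plate; its beam lies along its y axis. Leave it.
- ref_sphere: Reference sphere: white ball of diameter 25 on a stem with a round foot of diameter 56, 75 high. Origin: centre of its foot. Leave it.

How it is judged:
By the outcome, as a careful person would: the job done as asked, in the order asked, and still so for the second after the job is handed in, with the robot touching nothing.
It also fails if it takes over 61 s, if anything falls off the work surface, if the arm or the gripper's body presses on something with over 40 N, if the wrist force passes 120 N, or if a joint passes its speed limit or range.

ROBOT

A 7-joint arm with a two-finger parallel gripper is mounted at the origin on the work surface. World frame = base frame: x ahead of the robot, y to its left, z up, the work surface at z = 0. Lengths are in mm, angles in rad, forces in N, time in s.
With the tool pointing down it reaches from about 400 to 925 mm from the base axis. Payload 5.6 kg.
Tool frame: the origin (TCP) lies midway between the tips of the shut fingers; the grasp point (between the pads) lies 19 mm behind it; z points along the fingers, y is the line along which they close (so a half turn about z gives the same grasp; the last joint's range is limited). The gripper opens to 85 mm and grips with 20 to 120 N. Pads are 22 mm wide; open, the fingers measure 114 mm over their backs; the gripper's body (76 mm by 85 mm) begins 54 mm behind the grasp point. The pads swing forward as they close: fully open they stand 13 mm farther back than shut.
Start: joints at [-1.288, 0.468, -0.012, 1.603, 0.006, 1.071, -0.056], TCP at [208.084, 615.8, 231.29] pointing down, gripper open.
Joint ranges: [-2.53, 2.53], [-0.31, 2.02], [-1.57, 1.55], [0.28, 2.44], [-1.29, 4.43], [0.15, 1.84], [-2.92, 2.92]. Speed limits (rad/s): [2.57, 2.57, 3.14, 3.14, 3.14, 3.14, 3.14].

INTERFACE

Orientations are given as a 3x3 rotation matrix whose columns are the frame's x, y, z axes.
In Python, from plant import env, read_camera, camera_params gives the robot as it stands.
- The arm moves only by the shell command python3 -m creep 'ROWS' [OPENING] [FORCE]. ROWS is JSON, a list that holds one entry, the list of rows, each a list of 6 numbers: the shift along the tool's x, y, z in units of 30 mm (1.0 is 30 mm), then the turn, a rotation vector about the tool's x, y, z in units of 0.15 rad (1.0 is 0.15 rad). A call has 1 to 8 rows; each row shifts and turns the commanded pose from where the row before left it, along the tool's axes as they then stand; what a row does not reach is not made up. A row lasts 1/10 s, in which the tool goes at most 50 mm and 8.59 degrees, less where a joint would pass 70% of its speed; a pose out of reach is approached as far as the arm can. A call with a number of a shift or a turn outside -1 to 1 is refused whole. A call with a gripper value outside its range is refused whole. OPENING is the opening, from 0 (shut) to 1 (fully open), set as the call begins (- or left out, the last holds). The fingers move at their own pace and stop on an object; FORCE is the grip in N (left out, the last holds). Time passes only in rows, so rows that do not move let the fingers close. It gives the time, the measured TCP pose, the force, the opening and the grip force at its end, in the units of the state.
- env.sense(): the state, without advancing time (a new reading comes with each control period).
- read_camera(name): name is "scene" or "top" or "wrist"; returns the picture (420x560x3 uint8, red, green, blue); there is no depth.
- camera_params(name): a dict with "fx", "fy", "cx", "cy" (pixels), "k1" (the pictures are not rectified: a ray, as slopes to the right and down, at radius r is drawn at 1 + k1 r^2 times it, then the intrinsics apply), "world_from_camera" (4x4, takes a point from camera to world coordinates); the wrist camera has in their place "mount" (4x4, takes a point from camera to tool coordinates, whose origin is the TCP and whose axes are the flange's). Camera axes: x right, y down, z forward; pixel columns grow to the right and rows downward; lengths in mm; the calibration is good to about 2 mm. A picture is of the moment at which its call begins: read the wrist's pose just before it. camera_params takes no time and is no camera call.
- env.hand_in(): hands the job in; it is judged then, once.
The state is a dict: "time": time; "q": joint angles; "joint_vel": joint speeds; "effort": joint torques, N m; "position": TCP position; "tool_rot": TCP orientation; "ft_force": force on the tool from outside, world axes, zero at the start; "moment": the same for the moment, N m; "opening": finger opening in mm; "finger_force": force on a finger pad.
Only numpy, scipy, OpenCV 4.12 (cv2) and the standard library are available. Lean on these libraries where they do the work, as an engineer would, in place of code of your own. Each camera call takes 0.05 s, during which the arm holds its last target. There are 200 camera calls.

## Working session

There is one attempt and no reset: what is moved stays moved. The work goes in short steps, Python scripts to look and compute and a shell command to move; the robot and the scene stay as the last step left them, time stands still between calls to the robot, and variables do not carry over. Pictures are saved under pics/ and viewed, at most 10 in all, crops included, and the job is handed in when it is done.

```bash
mkdir -p pics; ls
python3 - <<'E'
from plant import env, read_camera, camera_params
import cv2, numpy as np
s=env.sense(); print(s['time'],s['position'],np.round(s['tool_rot'],3).tolist(),s['opening'],s['ft_force'])
for n in ['scene','top','wrist']:
    p=camera_params(n); print(n,{k:(np.round(v,3).tolist()) for k,v in p.items()})
ims=[read_camera(n)[:,:,::-1] for n in ['top','scene']]
for n,i in zip(['top','scene'],ims): cv2.imwrite(f'pics/{n}0.png',i)
E
```

```text
pics
0.0 [207.90629891 615.24515725 230.30879788] [[-0.947, 0.32, -0.0], [0.32, 0.947, -0.002], [-0.0, -0.002, -1.0]] 85.55028469317185 [ 0.19397664 -0.40627156  0.32791872]
scene {'fx': 385.23, 'fy': 385.23, 'cx': 281.561, 'cy': 206.489, 'k1': 0.006, 'world_from_camera': [[-0.285, 0.786, -0.548, 1031.622], [0.958, 0.24, -0.154, 132.015], [0.01, -0.57, -0.822, 751.556], [0.0, 0.0, 0.0, 1.0]]}
top {'fx': 438.426, 'fy': 438.426, 'cx': 279.494, 'cy': 217.135, 'k1': -0.074, 'world_from_camera': [[-0.005, -0.995, 0.101, 495.952], [-1.0, 0.006, 0.005, 15.978], [-0.005, -0.101, -0.995, 1167.592], [0.0, 0.0, 0.0, 1.0]]}
wrist {'fx': 365.544, 'fy': 365.544, 'cx': 274.918, 'cy': 202.62, 'k1': -0.042, 'mount': [[0.001, -0.956, -0.294, 74.92], [1.0, 0.001, -0.0, 0.264], [0.001, -0.294, 0.956, -143.375], [0.0, 0.0, 0.0, 1.0]]}
```

View pics/top0.png

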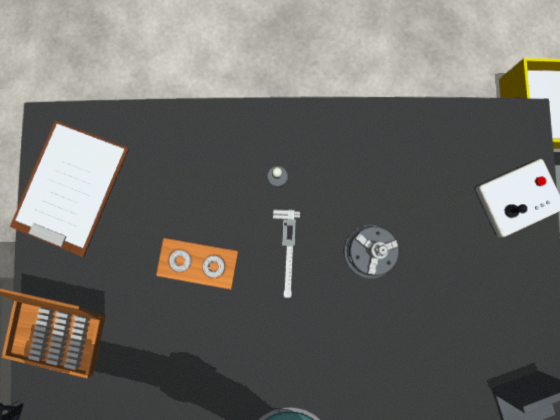

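View pics/scene0.png

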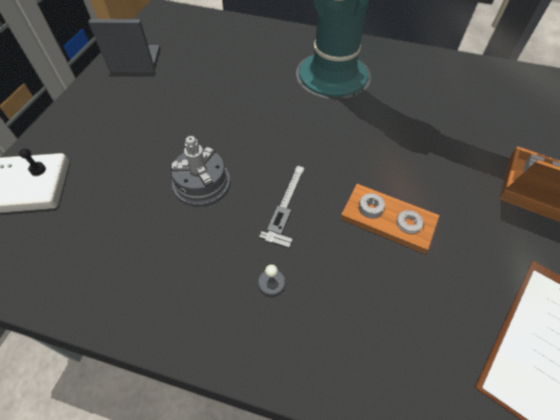

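Top view: tray at (197,264) with rings at (179,261) and (214,266), chuck at (372,251), calliper (288,250), sphere (277,175). In the scene view the rings are at (372,205) and (410,221); the first looks thicker. I'll zoom in and measure.

```bash
cat > h.py <<'E'
import numpy as np, cv2
from plant import env, read_camera, camera_params
def ray(name,uv,s=None):
    p=camera_params(name)
    K=np.array([[p['fx'],0,p['cx']],[0,p['fy'],p['cy']],[0,0,1]])
    x=cv2.undistortPoints(np.array([[uv]],float),K,np.array([p['k1'],0,0,0]))[0,0]
    if name=='wrist':
        T=np.eye(4);T[:3,:3]=s['tool_rot'];T[:3,3]=s['position'];W=T@np.array(p['mount'])
    else: W=np.array(p['world_from_camera'])
    return W[:3,3],W[:3,:3]@np.array([x[0],x[1],1])
def onz(name,uv,z,s=None):
    o,d=ray(name,uv,s); return o+d*(z-o[2])/d[2]
def tri(r1,r2):
    A=[];b=[]
    for o,d in (r1,r2):
        d=d/np.linalg.norm(d);M=np.eye(3)-np.outer(d,d);A.append(M);b.append(M@o)
    return np.linalg.lstsq(np.vstack(A),np.hstack(b),rcond=None)[0]
E
python3 - <<'E'
from h import *
t=cv2.imread('pics/top0.png');s=cv2.imread('pics/scene0.png')
c=[t[230:300,150:245],t[215:285,340:405],s[175:255,335:445],s[130:205,165:235]]
c=[cv2.resize(a,(400,300),interpolation=cv2.INTER_CUBIC) for a in c]
cv2.imwrite('pics/crop.png',np.vstack([np.hstack(c[:2]),np.hstack(c[2:])]))
h=cv2.cvtColor(t,cv2.COLOR_BGR2HSV)
m=((h[...,1]>130)&(h[...,2]>100)).astype(np.uint8);m[:225]=0;m[300:]=0;m[:,:150]=0;m[:,245:]=0
cs=max(cv2.findContours(m,0,1)[0],key=cv2.contourArea);r=cv2.minAreaRect(cs);print(r)
b=[onz('top',q,20)[:2] for q in cv2.boxPoints(r)];print(np.round(b,1).tolist())
g=((h[...,1]<60)&(h[...,2]>90)).astype(np.uint8);g[:225]=0;g[300:]=0;g[:,:155]=0;g[:,240:]=0
for q in cv2.findContours(g,0,1)[0]:
    if cv2.contourArea(q)>100:
        e=cv2.fitEllipse(q);print(e,[onz('top',e[0],z)[:2].round(1).tolist() for z in (28,38)])
E
```

```text
((196.9513397216797, 263.10906982421875), (76.75518035888672, 39.39133834838867), 10.007980346679688)
[[459.5, 346.4], [561.1, 330.1], [525.3, 130.0], [424.7, 147.6]]
((213.40243530273438, 265.9678955078125), (20.680299758911133, 21.606494903564453), 74.87418365478516) [[485.0, 193.4], [485.1, 191.9]]
((179.5984344482422, 260.3526916503906), (20.295215606689453, 21.324689865112305), 77.39478302001953) [[499.7, 281.9], [499.7, 279.6]]
```

View pics/crop.png

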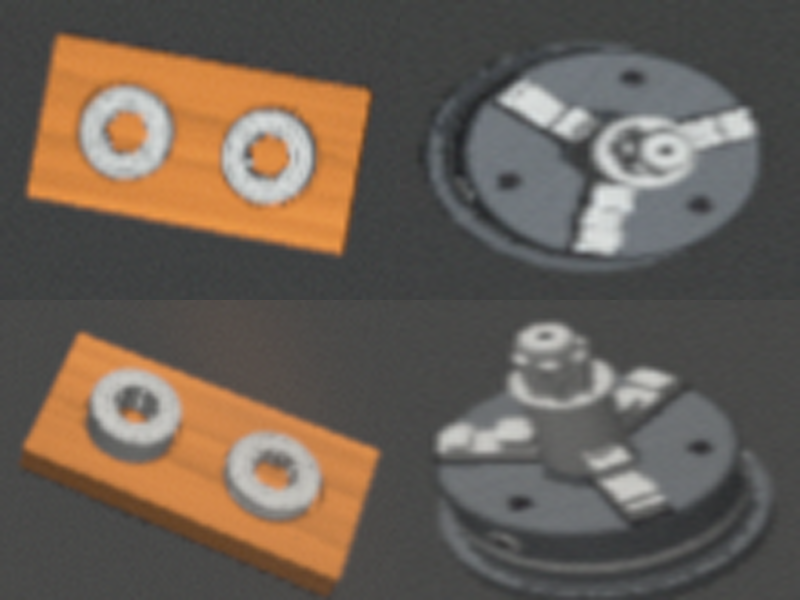

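Left-of-crop views confirm it: the thicker (GO) ring is the one at top-image (214,266), about (485,193); the shaft end is at (383,250) in top and (190,139) in scene. Moving above the GO ring.

```bash
R='' 
python3 -m creep '[[[-0.83,-0.65,0,0,0,0],[-0.83,-0.65,0,0,0,0],[-0.83,-0.65,0,0,0,0],[-0.83,-0.65,0,0,0,0],[-0.83,-0.65,0,0,0,0],[-0.83,-0.65,0,0,0,0],[-0.83,-0.65,0,0,0,0],[-0.83,-0.65,0,0,0,0]]]' 1
python3 -m creep '[[[-0.83,-0.65,0,0,0,0],[-0.83,-0.65,0,0,0,0],[-0.83,-0.65,0,0,0,0],[-0.83,-0.65,0,0,0,0],[-0.83,-0.65,0,0,0,0],[-0.83,-0.65,0,0,0,0],[-0.83,-0.65,0,0,0,0],[-0.83,-0.65,0,0,0,0]]]'
python3 -m creep '[[[0,0,0.4,0,0,0.94],[0,0,0.4,0,0,0.94],[0,0,0.4,0,0,0.94],[0,0,0.4,0,0,0.94],[0,0,0.4,0,0,0.94],[0,0,0.4,0,0,0.94],[0,0,0.4,0,0,0.94],[0,0,0.4,0,0,0.94]]]'
python3 -m creep '[[[0,0,0,0,0,0.94],[0,0,0,0,0,0.94],[0,0,0,0,0,0],[0,0,0,0,0,0]]]'
python3 - <<'E'
from h import *
s=env.sense();im=read_camera('wrist')[:,:,::-1];cv2.imwrite('pics/w1.png',im)
print(s['time'],s['position'],np.round(s['tool_rot'],3).tolist())
o=tri(ray('top',(383.1,250.2)),ray('scene',(190.4,139.2)));print('shaft end',o,onz('top',(383.1,250.2),154),onz('scene',(190.4,139.2),154))
E
```

```text
time: 0.9
position: [347.3, 402.8, 231.0]
tool_rot: [[-0.947, 0.32, -0.0], [0.32, 0.947, -0.0], [0.0, -0.001, -1.0]]
ft_force: [0.2, 0.2, -0.4]
opening: 85.3
finger_force: 0.0
time: 1.7
position: [485.9, 191.4, 231.1]
tool_rot: [[-0.947, 0.32, -0.0], [0.32, 0.947, -0.0], [0.0, -0.0, -1.0]]
ft_force: [1.3, 0.9, 0.4]
opening: 85.3
finger_force: 0.0
time: 2.5
position: [485.4, 192.6, 134.6]
tool_rot: [[-0.111, 0.994, -0.0], [0.994, 0.111, -0.0], [-0.0, -0.0, -1.0]]
ft_force: [0.8, 0.2, -0.2]
opening: 85.3
finger_force: 0.0
time: 2.9
position: [485.5, 192.8, 135.1]
tool_rot: [[0.161, 0.987, -0.0], [0.987, -0.161, -0.0], [-0.0, -0.0, -1.0]]
ft_force: [-0.7, -0.9, 0.7]
opening: 85.2
finger_force: 0.0
2.9 [485.46246914 192.79439629 135.14604549] [[0.161, 0.987, -0.0], [0.987, -0.161, -0.0], [-0.0, -0.0, -1.0]]
shaft end [ 520.02267916 -218.5205797   151.68973567] [ 520.16062221 -218.48671368  154.        ] [ 521.90039704 -216.63187584  154.        ]
```

View pics/w1.png

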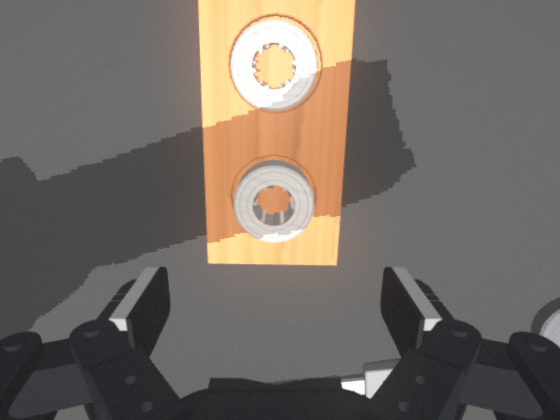

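The wrist view shows the GO ring centred near (274,204) with the NOT GO ring at (275,62) and the tray edges at x≈207/340. Next, a ray cast.

Run:
```python
from h import *
s=env.sense();im=cv2.imread('pics/w1.png');h=cv2.cvtColor(im,cv2.COLOR_BGR2HSV)
m=((h[...,1]<60)&(h[...,2]>110)).astype(np.uint8);m[:155]=0;m[250:]=0;m[:,:225]=0;m[:,325:]=0
c=max(cv2.findContours(m,0,1)[0],key=cv2.contourArea);e=cv2.fitEllipse(c);print(e,cv2.boundingRect(c))
for uv in (e[0],(274.5,205)): print(onz('wrist',uv,38,s))
for v in range(160,250,3): print(v,int(h[v,274,2]),int(h[v,274,1]),end=' | ')
# tray edges
t=((h[...,1]>110)&(h[...,2]>60)).astype(np.uint8)
for v in (150,255):
    x=np.where(t[v])[0];print(v,x.min(),x.max(),onz('wrist',(x.min(),v),20,s),onz('wrist',(x.max(),v),20,s))
```

```text
((273.43048095703125, 201.45001220703125), (78.85384368896484, 81.53228759765625), 0.6045390367507935) (233, 160, 81, 83)
[485.00099614 194.82446023  38.        ]
[485.31611854 192.17827697  38.        ]
160 157 55 | 163 138 20 | 166 188 16 | 169 214 14 | 172 206 12 | 175 217 13 | 178 219 10 | 181 218 15 | 184 212 19 | 187 209 126 | 190 223 134 | 193 222 133 | 196 221 135 | 199 222 133 | 202 222 134 | 205 222 134 | 208 220 134 | 211 219 133 | 214 149 60 | 217 133 33 | 220 134 36 | 223 134 34 | 226 213 20 | 229 217 18 | 232 215 17 | 235 254 1 | 238 253 2 | 241 252 4 | 244 254 112 | 247 254 112 | 150 203 344 [440.80103819 235.15699915  20.        ] [539.68982209 219.10594918  20.        ]
255 208 337 [426.86406274 154.65057324  20.        ] [525.72635553 138.63316742  20.        ]
```

```bash
python3 -m creep '[[[0,0,0.9,0,0,0],[0,0,0.9,0,0,0],[0,0,0.9,0,0,0],[0,0,0.6,0,0,0],[0,0,0.4,0,0,0],[0,0,0.17,0,0,0],[0,0,0,0,0,0]]]' 1
python3 -m creep '[[[0,0,0,0,0,0],[0,0,0,0,0,0],[0,0,0,0,0,0],[0,0,0,0,0,0],[0,0,0,0,0,0],[0,0,0,0,0,0]]]' 0 50
python3 - <<'E'
from h import *
print(env.sense()['moment'])
cv2.imwrite('pics/w2.png',read_camera('wrist')[:,:,::-1])
E
```

```text
time: 3.65
position: [485.6, 192.5, 19.0]
tool_rot: [[0.164, 0.986, -0.0], [0.986, -0.164, -0.0], [-0.0, -0.0, -1.0]]
ft_force: [0.5, -0.1, -0.4]
opening: 85.2
finger_force: 0.0
time: 4.25
position: [485.8, 193.1, 20.5]
tool_rot: [[0.164, 0.986, 0.0], [0.986, -0.164, 0.001], [0.001, 0.0, -1.0]]
ft_force: [-1.6, -0.5, 7.1]
opening: 55.0
finger_force: 51.8
[-0.08568295  0.59889371  0.0493128 ]
```

View pics/w2.png

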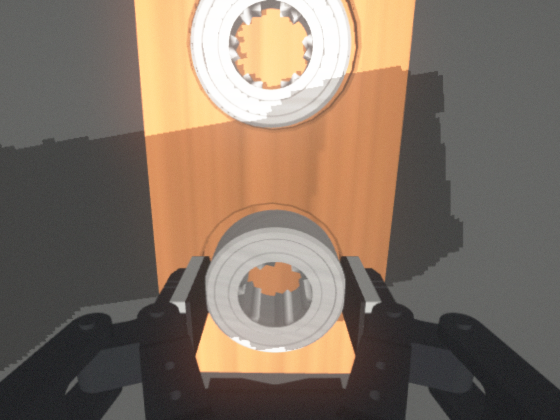

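Ring is gripped at opening 55.0, with the bore centred between the pads near (275,290). Lift it and fly past the shaft to view the shaft with the wrist camera.

```bash
python3 -m creep '[[[0,0,-0.1,0,0,0],[0,0,-0.3,0,0,0],[0,0,-0.6,0,0,0],[0,0,-1,0,0,0],[0,0,-1,0,0,0],[0,0,-1,0,0,0],[0,0,-1,0,0,0],[0,0,-1,0,0,0]]]' 0 50
python3 -m creep '[[[-0.5,0.1,0,0,0,0],[-1,0.21,0,0,0,0],[-1,0.21,0,0,0,0],[-1,0.21,0,0,0,0],[-1,0.21,0,0,0,0],[-1,0.21,0,0,0,0],[-1,0.21,0,0,0,0],[-1,0.21,0,0,0,0]]]'
python3 -m creep '[[[-1,0.21,0,0,0,0],[-1,0.21,0,0,0,0],[-1,0.21,0,0,0,0],[-1,0.21,0,0,0,0],[-1,0.21,0,0,0,0],[-1,0.21,0,0,0,0],[-1,0.21,0,0,0,0],[-1,0.21,0,0,0,0]]]'
python3 -m creep '[[[-0.5,0.1,0,0,0,0],[0,0,0,0,0,0],[0,0,0,0,0,0],[0,0,0,0,0,0]]]'
python3 - <<'E'
from h import *
s=env.sense();print(s['position'],s['tool_rot'].tolist() if hasattr(s['tool_rot'],'tolist') else s['tool_rot'],s['moment'])
cv2.imwrite('pics/w3.png',read_camera('wrist')[:,:,::-1])
E
```

```text
time: 5.1
position: [485.2, 192.4, 200.9]
tool_rot: [[0.165, 0.986, 0.0], [0.986, -0.165, 0.0], [0.0, 0.0, -1.0]]
ft_force: [0.3, 1.1, -2.3]
opening: 54.3
finger_force: 53.6
time: 5.9
position: [493.8, -39.0, 198.4]
tool_rot: [[0.165, 0.986, -0.002], [0.986, -0.165, -0.0], [-0.0, -0.002, -1.0]]
ft_force: [0.6, -0.1, -3.7]
opening: 54.4
finger_force: 53.6
time: 6.7
position: [503.9, -283.5, 198.2]
tool_rot: [[0.165, 0.986, -0.002], [0.986, -0.165, 0.001], [0.0, -0.002, -1.0]]
ft_force: [0.1, 0.1, -2.2]
opening: 53.8
finger_force: 53.6
time: 7.1
position: [505.9, -295.5, 198.8]
tool_rot: [[0.163, 0.987, -0.001], [0.987, -0.163, 0.002], [0.002, -0.001, -1.0]]
ft_force: [0.2, -0.2, -3.5]
opening: 54.5
finger_force: 53.6
[ 505.9450242  -295.46229686  198.75698129] [[0.1625030592994736, 0.9867078500300663, -0.0006118883519881091], [0.9867068871140577, -0.16250189034694743, 0.0016292806248795898], [0.001508190968591311, -0.0008685175370519289, -0.9999984855174983]] [-0.04339153  0.03578575 -0.01569381]
```

View pics/w3.png

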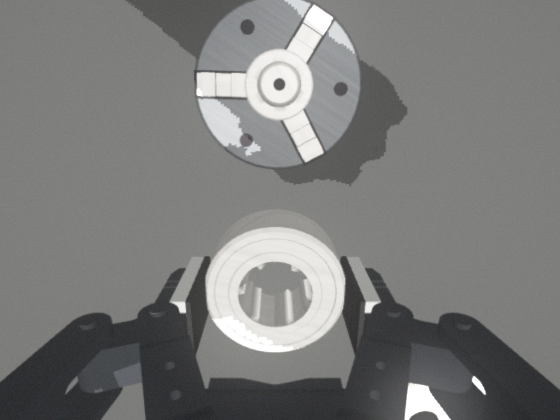

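Wrist view: shaft end near (279,84), jaws around it; held ring's top face centred near (275,290). Zoom in on the shaft for its centre and the tooth angle, and on the ring for its grooves.

Run:
```python
from h import *
im=cv2.imread('pics/w3.png');g=cv2.cvtColor(im,cv2.COLOR_BGR2GRAY)
a=cv2.resize(g[44:124,239:319],(400,400),interpolation=cv2.INTER_CUBIC)
b=cv2.resize(g[215:365,200:350],(400,400),interpolation=cv2.INTER_CUBIC)
a=cv2.createCLAHE(4,(4,4)).apply(a)
cv2.imwrite('pics/c3.png',np.hstack([a,b]))
s=env.sense()
# dark centre hole
m=(g[70:100,265:295]<70).astype(np.uint8);M=cv2.moments(m,True);u=(265+M['m10']/M['m00'],70+M['m01']/M['m00'])
print(u,M['m00'],onz('wrist',u,154,s),onz('wrist',(275.5,290),s['position'][2]+17.5,s))
```

```text
Traceback (most recent call last):
ZeroDivisionError: float division by zero
```

View pics/c3.png

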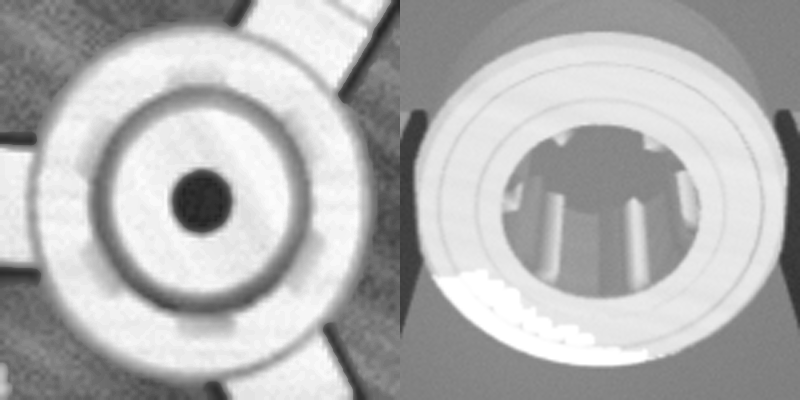

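Teeth show as six grey patches in the crop at (198,73), (305,130), (315,260), (207,322), (97,270), (95,150). The ring's grooves lie roughly along image up/down, about the tool's x axis. Now compute the shaft centre and angles.

Run:
```python
from h import *
g=cv2.cvtColor(cv2.imread('pics/w3.png'),cv2.COLOR_BGR2GRAY);s=env.sense()
w=g[72:97,267:292];m=(w<(int(w.min())+235)/2).astype(np.uint8)
n,l,st,ce=cv2.connectedComponentsWithStats(m);i=l[12,12];print(w.min(),st[i],ce[i])
u=(267+ce[i][0],72+ce[i][1]);R=np.array(s['tool_rot']);P=np.array(s['position'])
c=onz('wrist',u,154,s);r=onz('wrist',(275.5,290),P[2]+17.5,s)
print(u,'shaft',c,'ring',r,'tool delta',R.T@(c-r),R.T@(c-P))
full=lambda p:(239+(p[0]+.5)/5-.5,44+(p[1]+.5)/5-.5)
for p in [(198,73),(305,130),(315,260),(207,322),(97,270),(95,150)]:
    d=R.T@(onz('wrist',full(p),146,s)-c);a=np.degrees(np.arctan2(d[1],d[0]));print(p,np.hypot(*d[:2]).round(1),a.round(1),((a+30)%60-30).round(1))
```

```text
89 [  7   6  11  12 109] [11.97247706 11.73394495]
(np.float64(278.9724770642202), np.float64(83.73394495412845)) shaft [ 520.95492695 -218.33023068  154.        ] ring [ 506.74530127 -294.73679046  216.39129281] tool delta [77.61986123  1.67130396 62.48930423] [78.45420043  2.13862026 44.99008593]
(198, 73) 12.5 -1.6 -1.6
(305, 130) 12.7 56.2 -3.8
(315, 260) 13.1 115.9 -4.1
(207, 322) 12.0 176.8 -3.2
(97, 270) 12.7 -122.1 -2.1
(95, 150) 12.0 -64.8 -4.8
```

```bash
python3 -m creep '[[[0.5,0.063,0,0,0,0],[0.9,0,0,0,0,0],[0.8,0,0,0,0,0],[0.4,0,0,0,0,0],[0,0,0.5,0,0,0],[0,0,0.5,0,0,0],[0,0,0.15,0,0,0],[0,0,0,0,0,0]]]'
python3 -m creep '[[[0,0,0.05,0,0,0],[0,0,0.05,0,0,0],[0,0,0.05,0,0,0],[0,0,0.05,0,0,0],[0,0,0,0,0,0]]]'
python3 -c "
from h import *
s=env.sense();R=np.array(s['tool_rot']);print(s['moment'],R.T@(np.array([520.7,-218.4,0])-s['position']))"
```

```text
time: 7.95
position: [519.3, -221.6, 163.2]
tool_rot: [[0.166, 0.986, -0.003], [0.986, -0.166, -0.0], [-0.001, -0.003, -1.0]]
ft_force: [-0.2, -0.2, -2.3]
opening: 54.2
finger_force: 53.6
time: 8.45
position: [520.7, -220.6, 158.7]
tool_rot: [[0.164, 0.986, 0.0], [0.986, -0.164, 0.0], [0.0, 0.0, -1.0]]
ft_force: [-0.1, 0.3, -2.5]
opening: 54.3
finger_force: 53.7
[ 0.05588739  0.02894895 -0.03305618] [  2.16369457  -0.37378665 158.73854667]
```

```bash
python3 -m creep '[[[0.025,-0.012,0,0,0,0],[0.02,-0.013,0,0,0,0],[0,0,0,0,0,0],[0,0,0,0,0,0]]]'
python3 -m creep '[[[0,0,0.05,0,0,0],[0,0,0.05,0,0,0],[0,0,0,0,0,0],[0,0,0,0,0,0]]]'
python3 -m creep '[[[0,0,0.05,0,0,0],[0,0,0.05,0,0,0],[0,0,0,0,0,0],[0,0,0,0,0,0]]]'
python3 -c "
from h import *
s=env.sense();print(s['moment'])"
```

```text
time: 8.85
position: [520.1, -219.2, 158.7]
tool_rot: [[0.164, 0.986, 0.0], [0.986, -0.164, 0.0], [0.0, 0.0, -1.0]]
ft_force: [-0.1, -0.3, -2.6]
opening: 54.3
finger_force: 53.7
time: 9.25
position: [520.2, -218.8, 155.6]
tool_rot: [[0.164, 0.986, 0.0], [0.986, -0.164, 0.0], [0.0, -0.0, -1.0]]
ft_force: [1.1, 1.5, -2.5]
opening: 54.1
finger_force: 53.7
time: 9.65
position: [520.2, -218.8, 152.6]
tool_rot: [[0.164, 0.986, 0.0], [0.986, -0.164, 0.0], [0.0, 0.0, -1.0]]
ft_force: [0.9, 2.5, -2.6]
opening: 54.3
finger_force: 53.7
[ 0.5563383  -0.33459343 -0.00828147]
```

On the pilot, with slight side force (2.5 N). Easing it and pressing lightly.

```bash
python3 -m creep '[[[0.012,0.004,0,0,0,0],[0,0,0.05,0,0,0],[0,0,0,0,0,0],[0,0,0,0,0,0]]]'
python3 -m creep '[[[0,0,0.05,0,0,0],[0,0,0.03,0,0,0],[0,0,0,0,0,0],[0,0,0,0,0,0]]]'
python3 -c "
from h import *
s=env.sense();print(s['moment'])"
```

```text
time: 10.05
position: [520.4, -218.8, 151.3]
tool_rot: [[0.164, 0.986, 0.0], [0.986, -0.164, 0.0], [0.0, 0.0, -1.0]]
ft_force: [0.5, 2.3, -0.6]
opening: 54.0
finger_force: 53.9
time: 10.45
position: [520.6, -219.1, 150.1]
tool_rot: [[0.164, 0.986, 0.001], [0.986, -0.164, 0.001], [0.001, 0.001, -1.0]]
ft_force: [-1.9, 4.1, 9.8]
opening: 54.2
finger_force: 54.9
[0.94347234 0.46673801 0.05122652]
```

Unmeshed contact, about 12 N down. Rock in the negative direction (teeth were seen at about -3°).

```bash
python3 -m creep '[[[0.008,-0.003,0,0,0,-0.12],[0,0,0,0,0,-0.12],[0,0,0,0,0,0]]]' | sed -n '1,2p;4p'
python3 -m creep '[[[0,0,0,0,0,-0.12],[0,0,0,0,0,-0.12],[0,0,0,0,0,0]]]'| sed -n '1,2p;4p'
python3 -m creep '[[[0,0,0,0,0,-0.12],[0,0,0,0,0,-0.12],[0,0,0,0,0,0]]]'| sed -n '1,2p;4p'
python3 -c "
from h import *
s=env.sense();print(s['moment'],s['tool_rot'])"
```

```text
time: 10.75
position: [520.9, -218.9, 150.2]
ft_force: [-1.2, 3.9, 8.9]
time: 11.05
position: [521.1, -218.6, 150.0]
ft_force: [-0.3, 3.5, 7.4]
time: 11.35
position: [521.1, -218.4, 150.0]
ft_force: [-0.5, 4.8, 7.6]
[ 1.00532031 -0.00548613 -0.06579554] [[ 5.66819019e-02  9.98389870e-01  2.19771916e-03]
 [ 9.98391886e-01 -5.66837187e-02  7.73321032e-04]
 [ 8.96650779e-04  2.15035167e-03 -9.99997286e-01]]
```

```bash
python3 -m creep '[[[0.02,0,0.01,0,0,0],[0,0,0,0,0,0.15],[0,0,0,0,0,0.15],[0,0,0,0,0,0.15],[0,0,0,0,0,0]]]' | sed -n '1,2p;4p'
python3 -m creep '[[[0,0,0,0,0,0.15],[0,0,0,0,0,0.15],[0,0,0,0,0,0]]]'| sed -n '1,2p;4p'
python3 -m creep '[[[0,0,0,0,0,0.15],[0,0,0,0,0,0.15],[0,0,0,0,0,0]]]'| sed -n '1,2p;4p'
python3 -m creep '[[[0,0,0,0,0,0.15],[0,0,0,0,0,0.15],[0,0,0,0,0,0]]]'| sed -n '1,2p;4p'
python3 -c "
from h import *
s=env.sense();print(s['moment'],s['tool_rot'][0])"
```

```text
time: 11.85
position: [520.8, -218.5, 149.8]
ft_force: [-1.6, 4.0, 8.1]
time: 12.15
position: [520.7, -218.3, 149.7]
ft_force: [-1.0, 4.0, 8.4]
time: 12.45
position: [520.7, -218.2, 149.7]
ft_force: [-1.5, 3.5, 7.4]
time: 12.75
position: [520.8, -218.1, 149.7]
ft_force: [-1.7, 3.7, 9.6]
[0.92369853 0.33164231 0.14740043] [0.25652797 0.96653589 0.00132865]
```

No drop from -6° to +5.5°. Rock back and go further the negative way (image suggests grooves ~+5°, teeth ~-3°).

```bash
python3 -m creep '[[[0.015,-0.012,0,0,0,-0.2],[0,0,0,0,0,-0.3],[0,0,0,0,0,-0.3],[0,0,0,0,0,-0.3],[0,0,0,0,0,-0.2],[0,0,0,0,0,-0.1],[0,0,0,0,0,0]]]' | sed -n '1,2p;4p'
python3 -m creep '[[[0,0,0,0,0,-0.1],[0,0,0,0,0,-0.1],[0,0,0,0,0,0]]]'| sed -n '1,2p;4p'
python3 -m creep '[[[0,0,0,0,0,-0.1],[0,0,0,0,0,-0.1],[0,0,0,0,0,0]]]'| sed -n '1,2p;4p'
python3 -m creep '[[[0,0,0,0,0,-0.1],[0,0,0,0,0,-0.1],[0,0,0,0,0,0]]]'| sed -n '1,2p;4p'
python3 -c "
from h import *
s=env.sense();print(s['moment'],s['tool_rot'][0])"
```

```text
time: 13.45
position: [520.8, -217.9, 149.7]
ft_force: [0.1, 3.5, 6.7]
time: 13.75
position: [520.8, -217.9, 149.7]
ft_force: [-0.1, 3.0, 6.9]
time: 14.05
position: [521.1, -218.2, 149.5]
ft_force: [1.2, 1.6, 6.5]
time: 14.35
position: [521.1, -218.2, 149.4]
ft_force: [0.5, 1.4, 2.9]
[ 0.41189974 -0.15954298  0.05208592] [-0.04044622  0.99917798  0.002732  ]
```

Force is falling near -12°; press a little to see whether it drops.

```bash
python3 -m creep '[[[0,0,0.02,0,0,0],[0,0,0.02,0,0,0],[0,0,0,0,0,0]]]' | sed -n '1,2p;4p'
python3 -m creep '[[[0,0,0,0,0,-0.1],[0,0,0,0,0,-0.1],[0,0,0,0,0,0]]]'| sed -n '1,2p;4p'
python3 -m creep '[[[0,0,0,0,0,-0.1],[0,0,0,0,0,-0.1],[0,0,0,0,0,0]]]'| sed -n '1,2p;4p'
python3 -c "
from h import *
s=env.sense();print(s['moment'],s['tool_rot'][0])"
```

```text
time: 14.65
position: [520.8, -218.5, 148.9]
ft_force: [-1.3, 2.6, 11.0]
time: 14.95
position: [520.7, -218.2, 148.4]
ft_force: [0.4, 2.5, 6.5]
time: 15.25
position: [520.3, -217.5, 147.2]
ft_force: [3.5, 2.1, 1.0]
[ 0.45988327 -0.6056146   0.06680092] [-1.00708810e-01  9.94915628e-01  7.92609573e-04]
```

It is giving way at about -15°; slide down gently.

```bash
python3 -m creep '[[[0.01,0.015,0.05,0,0,0],[0,0,0.05,0,0,0],[0,0,0,0,0,0]]]' | sed -n '1,2p;4p'
python3 -c "
from h import *
s=env.sense();print(s['moment'],s['tool_rot'])"
```

```text
time: 15.55
position: [520.4, -217.4, 144.0]
ft_force: [3.0, 0.5, -0.9]
[ 0.20083351 -0.57984402  0.08460101] [[-1.00169438e-01  9.94970393e-01 -3.50716635e-05]
 [ 9.94970278e-01  1.00169409e-01 -4.84328720e-04]
 [-4.78379629e-04 -8.34101983e-05 -9.99999882e-01]]
```

Meshed: it slides with no axial force. Continue down, easing the x side load.

```bash
python3 -m creep '[[[0,0.02,0.06,0,0,0],[0,0,0.08,0,0,0],[0,0,0,0,0,0]]]' | sed -n '1,2p;4p'
python3 -m creep '[[[0,0,0.08,0,0,0],[0,0,0.08,0,0,0],[0,0,0,0,0,0]]]' | sed -n '1,2p;4p'
python3 -m creep '[[[0,0,0.06,0,0,0],[0,0,0.04,0,0,0],[0,0,0,0,0,0],[0,0,0,0,0,0]]]' | sed -n '1,2p;4p'
python3 -c "
from h import *
s=env.sense();print(s['moment'],s['tool_rot'][0])"
```

```text
time: 15.85
position: [520.5, -217.4, 139.8]
ft_force: [0.4, 0.6, 0.6]
time: 16.15
position: [520.5, -217.4, 135.2]
ft_force: [-1.1, 0.7, 2.9]
time: 16.55
position: [520.6, -217.4, 132.6]
ft_force: [-1.7, 0.7, 6.5]
[0.20002797 0.52620403 0.19255877] [-1.00265593e-01  9.94960521e-01 -6.10469235e-04]
```

```bash
python3 -m creep '[[[0,-0.012,0,0,0,-0.1],[0,0,0,0,0,0],[0,0,0,0,0,0]]]' | sed -n '1,2p;4p'
python3 -c "
from h import *
s=env.sense();print(s['moment'],s['tool_rot'][0])"
python3 -m creep '[[[0,0,0.05,0,0,0],[0,0,0.03,0,0,0],[0,0,0,0,0,0],[0,0,0,0,0,0]]]' | sed -n '1,2p;4p'
python3 -c "
from h import *
s=env.sense();print(s['moment'],s['tool_rot'][0])"
```

```text
time: 16.85
position: [520.4, -217.3, 131.8]
ft_force: [0.0, -0.0, -3.2]
[-0.14272346 -0.15831876  0.03640326] [-1.14681853e-01  9.93402166e-01 -4.58320844e-04]
time: 17.25
position: [520.4, -217.2, 129.6]
ft_force: [0.4, -0.5, -4.1]
[-0.24590187 -0.0917068   0.00079417] [-1.15034501e-01  9.93361378e-01 -4.86843474e-04]
```

Free again. Down to the shoulder.

```bash
python3 -m creep '[[[0,0,0.04,0,0,0],[0,0,0.04,0,0,0],[0,0,0,0,0,0],[0,0,0,0,0,0]]]' | sed -n '1,2p;4p'
python3 -m creep '[[[0,0,0.04,0,0,0],[0,0,0.02,0,0,0],[0,0,0,0,0,0],[0,0,0,0,0,0]]]' | sed -n '1,2p;4p'
python3 -c "
from h import *
s=env.sense();print(s['moment'],s['tool_rot'][0])"
```

```text
time: 17.65
position: [520.5, -217.2, 127.3]
ft_force: [0.0, -1.7, -4.0]
time: 18.05
position: [520.6, -217.2, 126.5]
ft_force: [-3.3, 0.2, 5.1]
[-0.03049501  0.69322593 -0.062461  ] [-1.15053038e-01  9.93359334e-01  1.79338600e-04]
```

```bash
python3 -m creep '[[[0,0,0.04,0,0,0],[0,0,0.03,0,0,0],[0,0,0,0,0,0],[0,0,0,0,0,0],[0,0,0,0,0,0]]]' | sed -n '1,2p;4p'
python3 -c "
from h import *
s=env.sense();print(s['moment'],s['tool_rot'])"
```

```text
time: 18.55
position: [520.7, -217.3, 126.3]
ft_force: [-8.4, 2.2, 21.5]
[0.49321999 1.92877546 0.02764343] [[-1.14906516e-01  9.93375946e-01  8.49990020e-04]
 [ 9.93374982e-01  1.14904922e-01  1.73320990e-03]
 [ 1.62406099e-03  1.04351593e-03 -9.99998137e-01]]
```

Stiff at TCP z 126.3 (underside ≈ 120): home on the shoulder. Relax, pause, then draw off.

```bash
python3 -m creep '[[[0,0,-0.06,0,0,0],[0,0,-0.01,0,0,0],[0,0,0,0,0,0],[0,0,0,0,0,0],[0,0,0,0,0,0]]]' | sed -n '1,2p;4p'
python3 -m creep '[[[0,0,-0.08,0,0,0],[0,0,-0.08,0,0,0],[0,0,-0.08,0,0,0],[0,0,0,0,0,0]]]' | sed -n '1,2p;4p'
python3 -c "
from h import *
s=env.sense();print(s['moment'])"
```

```text
time: 19.05
position: [520.6, -217.3, 126.5]
ft_force: [-4.5, 0.6, 9.3]
time: 19.45
position: [520.6, -217.2, 132.9]
ft_force: [-0.8, -1.8, -2.1]
[-0.34294003  0.20239071 -0.05849615]
```

```bash
python3 -m creep '[[[0,0,-0.08,0,0,0],[0,0,-0.08,0,0,0],[0,0,-0.08,0,0,0],[0,0,0,0,0,0]]]' | sed -n '1,2p;4p'
python3 -m creep '[[[0,0,-0.08,0,0,0],[0,0,-0.08,0,0,0],[0,0,-0.08,0,0,0],[0,0,0,0,0,0]]]' | sed -n '1,2p;4p'
python3 -c "
from h import *
s=env.sense();print(s['moment'])"
```

```text
time: 19.85
position: [520.6, -217.2, 140.5]
ft_force: [-1.4, -1.6, -1.4]
time: 20.25
position: [520.7, -217.1, 147.7]
ft_force: [-1.1, -0.8, -2.4]
[-2.82388222e-01  2.63536698e-01 -1.82993428e-04]
```

```bash
python3 -m creep '[[[0,0,-0.15,0,0,0],[0,0,-0.2,0,0,0],[0,0,-0.2,0,0,0],[0,0,-0.3,0,0,0],[0,0,-0.5,0,0,0],[0,0,-0.4,0,0,0],[0,0,0,0,0,0]]]' | sed -n '1,2p;4p'
python3 -m creep '[[[0,0,0,0,0,0.4],[0,0,0,0,0,0.75],[0,0,0,0,0,0.718],[0,0,0,0,0,0],[0,0,0,0,0,0]]]'
python3 -c "
from h import *
s=env.sense();print(s['tool_rot'],np.array(s['tool_rot']).T@(np.array([485.6,192.8,0])-s['position'])/30)"
```

```text
time: 20.95
position: [522.0, -217.8, 202.3]
ft_force: [-0.2, -0.1, -3.3]
time: 21.45
position: [520.6, -216.9, 199.7]
tool_rot: [[0.161, 0.987, -0.0], [0.987, -0.161, 0.0], [0.0, -0.0, -1.0]]
ft_force: [-0.2, -0.1, -3.0]
opening: 54.1
finger_force: 53.7
[[ 1.61214885e-01  9.86919293e-01 -2.62717323e-04]
 [ 9.86919328e-01 -1.61214873e-01  6.71386607e-05]
 [ 2.39064996e-05 -2.70104556e-04 -9.99999963e-01]] [13.29065259 -3.35108081  6.6570027 ]
```

```bash
python3 -m creep '[[[0.5,-0.12,0,0,0,0],[1,-0.25,0,0,0,0],[1,-0.25,0,0,0,0],[1,-0.25,0,0,0,0],[1,-0.25,0,0,0,0],[1,-0.25,0,0,0,0],[1,-0.25,0,0,0,0],[1,-0.25,0,0,0,0]]]' | sed -n '1,2p;4p'
python3 -m creep '[[[1,-0.25,0,0,0,0],[1,-0.25,0,0,0,0],[1,-0.25,0,0,0,0],[1,-0.25,0,0,0,0],[1,-0.25,0,0,0,0],[0.5,-0.13,0,0,0,0],[0.29,-0.1,0,0,0,0],[0,0,0,0,0,0]]]' | sed -n '1,2p;4p'
python3 -m creep '[[[0,0,0.9,0,0,0],[0,0,0.9,0,0,0],[0,0,0.9,0,0,0],[0,0,0.8,0,0,0],[0,0,0.7,0,0,0],[0,0,0.5,0,0,0],[0,0,0.2,0,0,0],[0,0,0,0,0,0]]]'
python3 - <<'E'
from h import *
s=env.sense();print(np.array(s['tool_rot']).T@(np.array([485.6,192.8,0])-s['position'])/30)
cv2.imwrite('pics/w4.png',read_camera('wrist')[:,:,::-1])
E
```

```text
time: 22.25
position: [502.0, 15.2, 200.0]
ft_force: [0.2, -0.6, -2.4]
time: 23.05
position: [486.8, 192.9, 199.7]
ft_force: [0.6, -1.0, -2.7]
time: 23.85
position: [487.0, 191.7, 52.5]
tool_rot: [[0.165, 0.986, -0.001], [0.986, -0.165, -0.001], [-0.001, -0.001, -1.0]]
ft_force: [-0.7, -0.6, -3.5]
opening: 54.0
finger_force: 53.6
[ 0.03028468 -0.05023632  1.74845722]
```

View pics/w4.png

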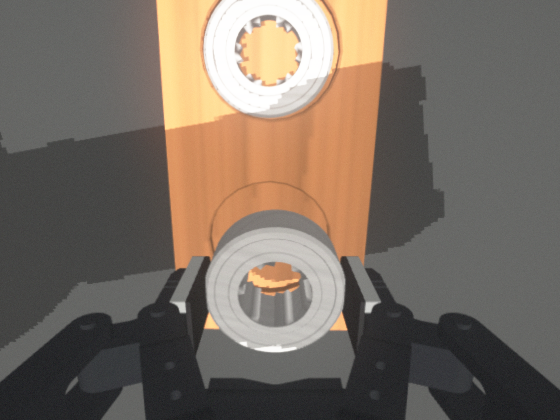

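The ring is still square in the fingers, and the pocket outline is centred at x≈270, so shift slightly along -y and lower.

```bash
python3 -m creep '[[[0.03,-0.045,0,0,0,0],[0,0,0.4,0,0,0],[0,0,0.3,0,0,0],[0,0,0.15,0,0,0],[0,0,0,0,0,0],[0,0,0,0,0,0]]]' | sed -n '1,2p;4p'
python3 -m creep '[[[0,0,0.05,0,0,0],[0,0,0.05,0,0,0],[0,0,0.04,0,0,0],[0,0,0,0,0,0],[0,0,0,0,0,0]]]' | sed -n '1,2p;4p'
```

```text
time: 24.5
position: [485.7, 193.6, 27.1]
ft_force: [0.1, -0.5, -3.2]
time: 25.0
position: [485.7, 193.8, 23.1]
ft_force: [0.0, -0.1, -3.3]
```

```bash
python3 -m creep '[[[0,0,0.03,0,0,0],[0,0,0.03,0,0,0],[0,0,0,0,0,0],[0,0,0,0,0,0]]]' | sed -n '1,2p;4p'
python3 -m creep '[[[0,0,0.025,0,0,0],[0,0,0.015,0,0,0],[0,0,0,0,0,0],[0,0,0,0,0,0]]]' | sed -n '1,2p;4p'
```

```text
time: 25.4
position: [485.7, 193.7, 21.3]
ft_force: [-0.0, -0.3, -2.6]
time: 25.8
position: [485.8, 193.8, 20.5]
ft_force: [-1.9, -1.0, 5.9]
```

Seated. Open and withdraw.

```bash
python3 -m creep '[[[0,0,0,0,0,0],[0,0,0,0,0,0],[0,0,0,0,0,0],[0,0,0,0,0,0]]]' 0.75
python3 -m creep '[[[0,0,0,0,0,0],[0,0,0,0,0,0],[0,0,0,0,0,0],[0,0,-0.1,0,0,0],[0,0,-0.3,0,0,0],[0,0,-0.8,0,0,0],[0,0,-1,0,0,0],[0,0,-1,0,0,0]]]' 1
python3 -m creep '[[[0,0,-0.7,0,0,0],[0,0,0,0,0,0],[0,0,0,0,0,0]]]'
python3 - <<'E'
from h import *
cv2.imwrite('pics/w5.png',read_camera('wrist')[:,:,::-1])
E
```

```text
time: 26.2
position: [485.8, 193.8, 20.0]
tool_rot: [[0.164, 0.986, 0.0], [0.986, -0.164, 0.0], [0.0, 0.0, -1.0]]
ft_force: [0.1, -0.2, -0.8]
opening: 63.9
finger_force: 0.0
time: 27.0
position: [485.6, 193.5, 117.6]
tool_rot: [[0.164, 0.986, -0.0], [0.986, -0.164, -0.0], [-0.0, -0.0, -1.0]]
ft_force: [-0.0, 0.1, 0.4]
opening: 85.1
finger_force: 0.0
time: 27.3
position: [485.7, 194.0, 137.6]
tool_rot: [[0.164, 0.986, 0.001], [0.986, -0.164, 0.001], [0.001, 0.001, -1.0]]
ft_force: [-0.1, 0.5, 0.3]
opening: 85.2
finger_force: 0.0
```

View pics/w5.png

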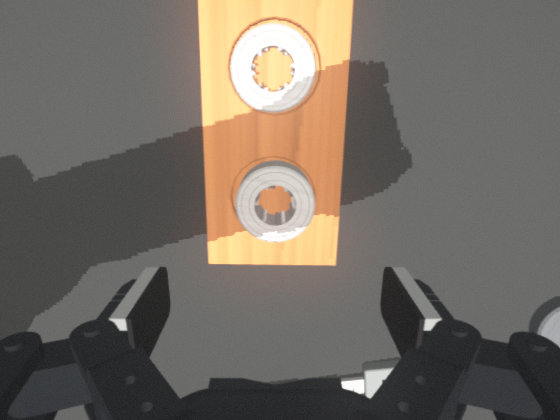

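The GO ring lies flat in its pocket at (275,202), same as at the start, and the NOT GO ring is undisturbed at (274,65).

```bash
python3 -c "
from plant import env
print(env.hand_in())"
```

```text
the job is handed in; nothing more can be done
None
```

The GO ring meshed after rocking, went fully home on the shoulder under light force (largest reading about 22 N), was drawn off and laid flat back in its own pocket; the job was handed in at about 27 s, and the hand-in returned no verdict.

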